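# Drift the bush out of the bearing stand

## Robot

A 6-joint arm with a two-finger parallel gripper is mounted at the origin on a cart in front of the work surface, level with it; the furniture and walls round the work are solid. World frame = base frame: x ahead of the robot, y to its left, z up, the work surface at z = 0. Lengths are in m, angles in rad, forces in N, time in s.
With the tool pointing down it reaches from about 0.225 to 0.875 m from the base axis. Payload 3.4 kg.
Tool frame: the origin (TCP) lies on the centre line of the jaws, within the pads' length; the fingertips stand 22 mm ahead of it and the grasp point (between the pads) lies 3 mm ahead of it; z points along the fingers, y is the line along which they close (so a half turn about z gives the same grasp; the last joint's range is limited). The gripper opens to 85 mm and grips with 20 to 120 N. Pads are 22 mm wide; open, the fingers measure 114 mm over their backs; the gripper's body (76 mm by 85 mm) begins 54 mm behind the grasp point. The pads swing forward as they close: fully open they stand 13 mm farther back than shut.
Start: joints at [-1.239, 0.276, 1.505, -0, 1.361, -0.121], TCP at [0.252, -0.517, 0.253] pointing down, gripper open.
Joint ranges: [-2.89, 2.89], [-0.75, 2.08], [0.22, 2.7], [-1.18, 4.32], [0.11, 2.71], [-2.7, 2.7]. Speed limits (rad/s): [2.57, 2.57, 3.14, 3.14, 3.14, 3.14].

## Interface

Orientations are given as a unit quaternion [w, x, y, z].
In Python, from rig import manip, get_image, get_state gives the robot as it stands (manip), with the cameras as plain functions and the readings as plain functions.
- The arm moves only by the shell command python3 steer.py 'ROWS' [OPENING] [FORCE]. ROWS is rows parted by semicolons, their numbers by spaces, 1 to 5 of them, each of 4 numbers: dx, dy, dz in m, then a turn about the tool's z in rad; each row shifts and turns the commanded pose from where the row before left it, along the tool's axes as they then stand; what a row does not reach is not made up. A row lasts 1/12 s, in which the tool goes at most 0.0417 m and 0.125 rad, less where a joint would pass 70% of its speed; a pose out of reach is approached as far as the arm can. OPENING is the finger opening in m, set as the command begins (- or left out keeps the last). The fingers move at their own pace and stop on an object; FORCE is the grip in N (left out, the last holds). Time passes only in rows, so rows that do not move let the fingers close. It prints the time, the measured TCP pose, the force, the opening and the grip force at its end.
- get_state(): the state, without advancing time (a new reading comes with each control period).
- get_image(name): name is "scene" or "top" or "wrist"; returns a dict with "img" (480x640x3 uint8, red, green, blue), "camera_matrix" (3x3 intrinsics, pixels), "k1" (the pictures are not rectified: a ray, as slopes to the right and down, at radius r is drawn at 1 + k1 r^2 times it, then the intrinsics apply), "T" (4x4, takes a point from camera to world coordinates); the wrist camera has in their place "hand_eye" (4x4, takes a point from camera to tool coordinates, whose origin is the TCP and whose axes are the flange's). Camera axes: x right, y down, z forward; pixel columns grow to the right and rows downward; lengths in m; the calibration is good to about 2 mm. A picture is of the moment at which its call begins: read the wrist's pose just before it. There is no depth.
- manip.sign_off(): hands the job in; it is judged then, once.
The state is a dict: "clock": time; "qpos": joint angles; "qd": joint speeds; "effort": joint torques, N m; "position": TCP position; "ee_rot": TCP orientation; "contact_force": force on the tool from outside, world axes, zero at the start; "moment": the same for the moment, N m; "width": finger opening in m; "gripper_force": force on a finger pad.
Only numpy, scipy, OpenCV 4.12 (cv2) and the standard library are available. Lean on these libraries where they do the work, as an engineer would, in place of code of your own. Each camera call takes 0.05 s, during which the arm holds its last target. There are 200 camera calls.

## Task

Get the old bush out of the bearing stand. First lift the keeper plate out of its guide and stand it, fully home, in the one rack slot that fits its thickness, and let go of it; then take the drift and push its shaft in through the bore from the open side until the bush comes right out at the far side and lies in the stand's tray. You may leave the drift in the bore, and do not disturb the two jars and the beaker standing about.

Things in the scene. Friction and masses are not known exactly. Their poses are not given: they have to be found in the camera images.
- stand: bearing stand fixed to the bench: dark base plate 112 mm (x) by 223 mm (y), 12 mm thick, with an aluminium block 92 (x) by 64 (y) mm, top 86 mm above the bench. Origin on the bench under the block's centre. Through the block along y runs a bore of 32 mm diameter, axis 55 mm above the bench: entry (open side) at +y, exit at -y
- guide_floor (a point): centre of the floor (12 mm above the bench) of the keeper guide against the exit face: an upright channel 13 mm wide in y, 79 mm long in x, open at its top 85 mm above the bench, closed by lips only at its x ends (65 mm free between them)
- bore_in (a point): centre of the bore in the entry face (stand's +y end), 55 mm above the bench; axes as the stand's, so the drift travels along -y
- bore_out (a point): centre of the bore in the exit face (stand's -y end), 64 mm from bore_in
- tray_floor (a point): centre of the tray's rubber floor, 15 mm above the bench; the tray follows the guide on the exit side, 104 mm (x) by 112 mm (y) inside, walls 46 mm above the bench, open towards the bore
- bush: loose brass bush, 30 mm outside diameter, 60 mm long, hole only 14 mm (the drift pushes on its end face), mass about 0.16 kg, lying in the bore within 3 mm of flush at both ends; a few newtons slide it once the keeper is away; origin at its centre, axis along its y
- keeper: loose steel keeper plate standing in the guide across the bore's exit: 10 mm thick (y), 76 mm wide (x), 70 mm high, with a tab 36 mm wide, 10 mm thick on top, 115 mm high in all. Origin at the centre of its lower edge. About 0.22 kg. Only the top 41 mm of the tab stands above the block: pinch it across its thickness from above, lift straight up over 75 mm
- drift: loose drift (push rod) lying level on its rest, axis along its y: round steel shaft 22 mm in diameter, 130 mm long towards -y; square black handle 26 x 26 mm, 55 mm long towards +y. Origin on the axis where shaft meets handle, 45 mm above the bench at the start. About 0.2 kg, centre of mass some 45 mm from the origin towards the tip
- drift_tip (a point): centre of the flat tip of the drift's shaft, 130 mm from the origin along -y
- drift_grip (a point): middle of the drift's handle, 27.5 mm from the origin along +y; the handle overhangs the rest and can be pinched from above across its x
- drift_rest: fixed wooden rest, 60 x 125 mm, with two V posts up to 45 mm high under the shaft, 14 and 106 mm from the handle; origin on the bench under the drift's starting origin, axes the same. Lift the drift straight up from it
- rack_base: grey board 120 mm (x) by 180 mm (y), its top 12 mm above the bench, fixed on the bench; three slot holders stand on it in a row along its y, 56 mm apart, in any order; origin at the centre of its underside
- slot7: grey slot holder 100 mm (x) by 46 mm (y), 48 mm high, fixed, with a slot 7 mm wide (too narrow); origin at the centre of its underside, 12 mm above the bench
- slot13: the same with a slot 13 mm wide (the one that fits the 10 mm keeper plate); the slot is 80 mm long along x, 40 mm deep, with a bevelled mouth; origin at the centre of its underside, axes as the rack's
- slot13_floor (a point): centre of the floor of the 13 mm slot, 20 mm above the bench; mouth 60 mm above the bench. The keeper stands in it with its lower edge on this floor, its y across the slot (either way round)
- slot19: the same with a slot 19 mm wide (too wide)
- jar_a: green and white tub, 57 mm in diameter, 68 mm high, origin under its centre; leave it alone
- jar_b: small blue and green jar, 43 mm in diameter, 51 mm high, origin under its centre; leave it alone
- beaker: white beaker, 52 mm in diameter, 46 mm high, origin under its centre; leave it alone

How it is judged:
By the outcome, as a careful person would: the job done as asked, in the order asked, and still so for the second after the job is handed in, with the robot touching nothing.
It also fails if it takes over 62 s, if anything falls off the work surface, if the arm or the gripper's body presses on something with over 40 N, if the wrist force passes 120 N, or if a joint passes its speed limit or range.

## Working session

There is one attempt and no reset: what is moved stays moved. The work goes in short steps, Python scripts to look and compute and a shell command to move; the robot and the scene stay as the last step left them, time stands still between calls to the robot, and variables do not carry over. Pictures are saved under pics/ and viewed, at most 10 in all, crops included, and the job is handed in when it is done.

```bash
ls; mkdir -p pics
cat > h.py <<'E'
import numpy as np,cv2,sys
from rig import manip, get_image, get_state
from scipy.spatial.transform import Rotation as R
def grab(n,f):
    s=get_state(); d=get_image(n)
    cv2.imwrite(f,d["img"][:,:,::-1])
    T=d.get("T")
    if T is None:
        q=s["ee_rot"];W=np.eye(4);W[:3,:3]=R.from_quat([q[1],q[2],q[3],q[0]]).as_matrix();W[:3,3]=s["position"];T=W@np.array(d["hand_eye"])
    np.savez(f+".npz",K=d["camera_matrix"],k1=d["k1"],T=T)
    return d
def ray(f,u,v):
    c=np.load(f+".npz");K=c["K"];k=float(c["k1"])
    p=np.array([(u-K[0,2])/K[0,0],(v-K[1,2])/K[1,1]]);q=p.copy()
    for _ in range(30): q=p/(1+k*(q@q))
    d=c["T"][:3,:3]@np.array([q[0],q[1],1]);return c["T"][:3,3],d/np.linalg.norm(d)
def atz(f,u,v,z):
    o,d=ray(f,u,v);return o+d*(z-o[2])/d[2]
def proj(f,P):
    c=np.load(f+".npz");K=c["K"];k=float(c["k1"]);P=np.atleast_2d(P)
    q=(P-c["T"][:3,3])@c["T"][:3,:3];s=q[:,:2]/q[:,2:];s=s*(1+k*(s**2).sum(1,keepdims=True))
    return s@np.diag([K[0,0],K[1,1]])+K[:2,2]
def tri(*obs):
    A=np.zeros((3,3));b=np.zeros(3)
    for f,u,v in obs:
        o,d=ray(f,u,v);M=np.eye(3)-np.outer(d,d);A+=M;b+=M@o
    x=np.linalg.solve(A,b)
    return x,[float(np.linalg.norm(np.cross(x-ray(*o)[0],ray(*o)[1]))) for o in obs]
E
python3 -c "
from h import *
for n in ['scene','top','wrist']:
    d=grab(n,'pics/%s0.png'%n); c=np.load('pics/%s0.png.npz'%n); print(n,c['T'].round(3).tolist(),c['K'].round(1).tolist(),c['k1'])
print(get_state())
"
```

```text
pics
rig.py
steer.py
scene [[0.706, -0.505, 0.497, -0.228], [-0.708, -0.483, 0.516, -0.797], [-0.021, -0.716, -0.698, 1.113], [0.0, 0.0, 0.0, 1.0]] [[574.4, 0.0, 316.7], [0.0, 574.4, 234.4], [0.0, 0.0, 1.0]] 0.040060511319104514
top [[-0.008, -0.997, 0.077, 0.419], [-1.0, 0.008, 0.007, -0.01], [-0.007, -0.077, -0.997, 1.189], [0.0, 0.0, 0.0, 1.0]] [[463.6, 0.0, 316.5], [0.0, 463.6, 240.2], [0.0, 0.0, 1.0]] -0.012185167968854634
wrist [[0.437, -0.851, -0.292, 0.327], [-0.899, -0.414, -0.14, -0.481], [-0.002, 0.324, -0.946, 0.374], [0.0, 0.0, 0.0, 1.0]] [[390.3, 0.0, 316.9], [0.0, 390.3, 234.9], [0.0, 0.0, 1.0]] -0.02274375428486081
{'clock': 0.15, 'qpos': array([-1.23898382e+00,  2.76459085e-01,  1.50582361e+00, -4.70299039e-05,
        1.36066775e+00, -1.20974721e-01]), 'qd': array([ 0.0010427 , -0.00298922, -0.00203905,  0.00075911, -0.00174008,
        0.00029252]), 'effort': array([ 1.59084539e-03, -4.17143369e+01, -2.46033508e+01, -5.00572639e-05,
        7.68552942e-03,  1.84299654e-05]), 'position': array([ 0.25142818, -0.5167327 ,  0.25264051]), 'ee_rot': array([-6.72707421e-04,  9.74480907e-01,  2.24469375e-01, -9.43026938e-05]), 'contact_force': array([ 0.55918397, -0.62273823,  0.8740239 ]), 'moment': array([-0.00657007, -0.00331571,  0.02242825]), 'gripper_force': 0.0, 'width': 0.08529776081128003}
```

View pics/top0.png

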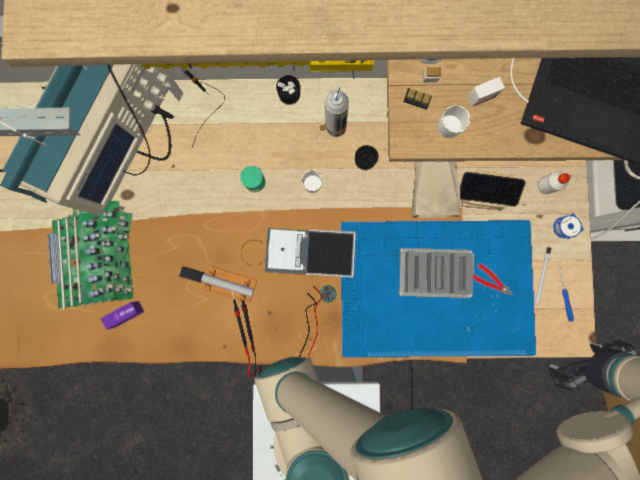

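View pics/scene0.png

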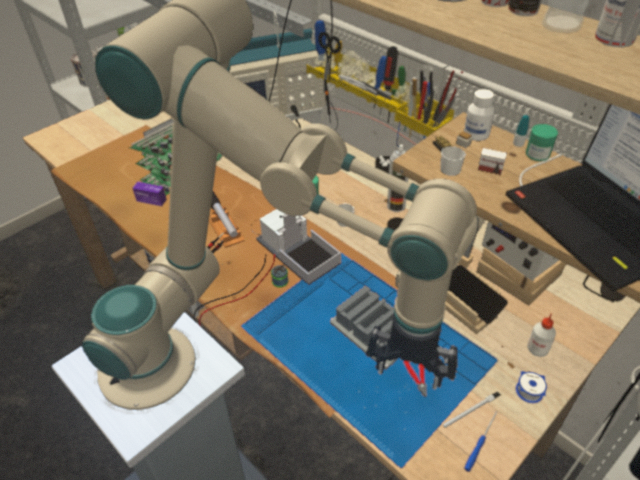

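The top view shows the drift from (190,273) to (255,293), the block near (287,250) and the tray near (330,253). It also shows the rack at about (437,272), jars at (252,178) and (328,294), and a beaker at (312,182). Next I'll enlarge that area.

```bash
python3 -c "
import cv2
i=cv2.imread('pics/top0.png')[215:315,170:490]
cv2.imwrite('pics/topc.png',cv2.resize(i,None,fx=2.5,fy=2.5,interpolation=cv2.INTER_CUBIC))
from h import *
f='pics/top0.png'
for n,u,v,z in [('block',287,250,.086),('tray',330,253,.046),('rack',437,272,.06),('driftgrip',190,273,.05),('tip',253,293,.05)]: print(n,atz(f,u,v,z).round(3))
"
```

```text
(no output)
```

View pics/topc.png

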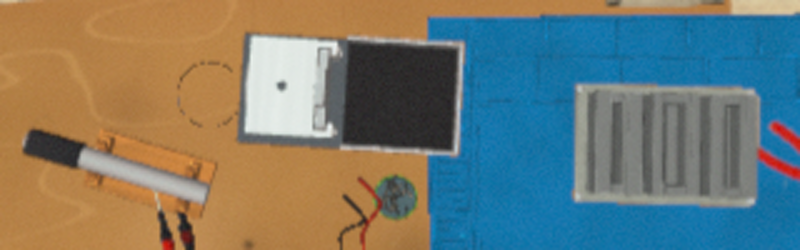

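The crop shows the stand yawed about -2.5°, the keeper tab at about (322,90) in the crop, and the rack slots at crop columns 616, 672 and 732. I'll move the wrist camera between the rack and the stand.

```bash
python3 steer.py '0.037 -0.019 0 0;0.037 -0.019 0 0;0.037 -0.019 0 0;0.037 -0.019 0 0;0.037 -0.019 0 0'; python3 steer.py '0.037 -0.019 0 0;0.037 -0.019 0 0;0.037 -0.019 0 0;0 0 0 0.12;0 0 0 0.12'; python3 steer.py '0 0 0 0.12;0 0 0 0.11;0 0 0 0;0 0 0 0'
python3 -c "
from h import *
grab('wrist','pics/w1.png')"
```

```text
clock: 0.57
position: [0.3769, -0.349, 0.2531]
ee_rot: [-0.0, 0.975, 0.224, -0.0]
contact_force: [1.5, -0.4, -0.3]
width: 0.0854
gripper_force: 0.0
clock: 0.98
position: [0.4525, -0.2482, 0.2531]
ee_rot: [-0.0, 0.994, 0.106, -0.0]
contact_force: [0.1, -0.3, -1.1]
width: 0.0855
gripper_force: 0.0
clock: 1.32
position: [0.4511, -0.2508, 0.2531]
ee_rot: [-0.0, 1.0, -0.007, -0.0]
contact_force: [0.7, 0.0, 0.1]
width: 0.0854
gripper_force: 0.0
```

View pics/w1.png

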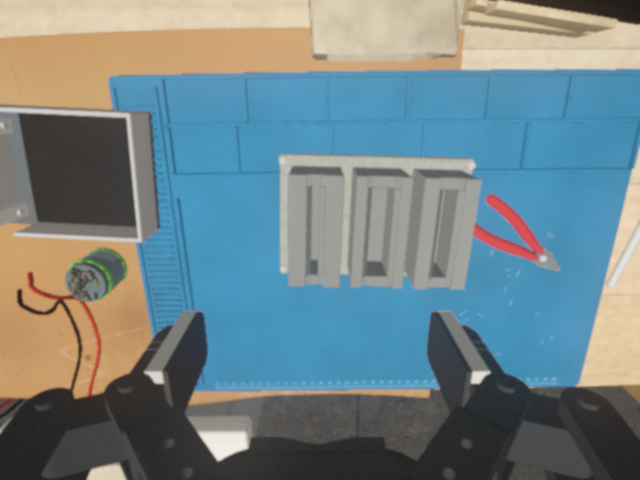

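The rack's three slots are at columns about 315, 378 and 440, with the tray on the left. I'll enlarge the rack to tell the slot widths apart.

```bash
python3 -c "
import cv2
i=cv2.imread('pics/w1.png')[150:300,275:490]
cv2.imwrite('pics/w1c.png',cv2.resize(i,None,fx=3.7,fy=3.7,interpolation=cv2.INTER_CUBIC))"
```

```text
(no output)
```

View pics/w1c.png

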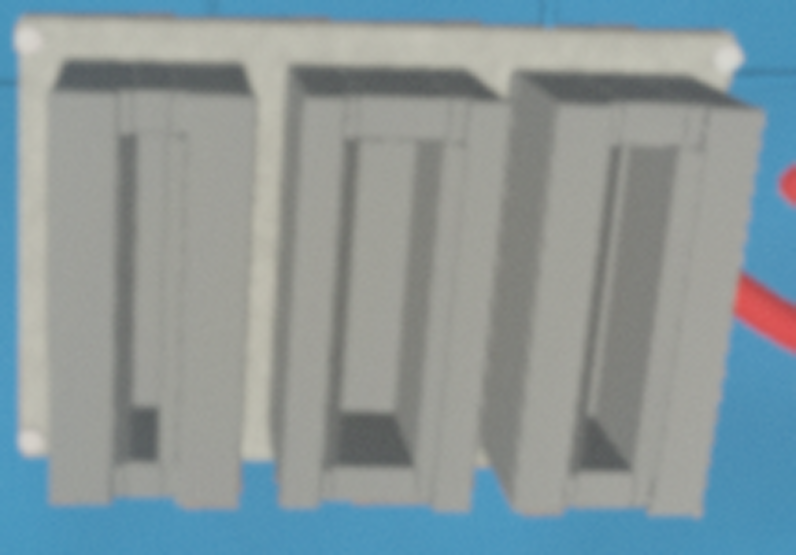

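In the crop the mouths measure about 62, 120 and 90 px on 200 px (46 mm) holders. That makes them the 7, 19 and 13 mm slots, so the 13 mm slot is the right-hand one, at the -y end. I'll collect more views on the way to the stand and the drift.

```bash
g(){ python3 -c "
from h import *
grab('wrist','pics/$1.png')"; }
python3 steer.py '0 -0.04 0 0;0 -0.04 0 0;0 0 0 0;0 0 0 0' |sed -n 2p; g w2
python3 steer.py '0.008 -0.04 0 0;0.008 -0.04 0 0;0.007 -0.04 0 0;0 -0.04 0 0;0 0 0 0' >/dev/null;python3 steer.py '0 0 0 0'|sed -n 2p; g w3
python3 steer.py '0 -0.04 0 0;0 -0.04 0 0;0 -0.03 0 0;0 0 0 0;0 0 0 0'|sed -n 2p; g w4
python3 steer.py '-0.01 -0.04 0 0;-0.01 -0.04 0 0;-0.01 -0.04 0 0;0 0 0 0;0 0 0 0' |sed -n 2p; g w5
python3 -c "
from h import *
f='pics/w1.png'
P=[(553,105),(765,112),(513,512),(703,518)]
Q=np.array([atz(f,275+a/3.7,150+b/3.7,.06) for a,b in P]);print(Q.round(4),np.linalg.norm(Q[0]-Q[1]),np.linalg.norm(Q[0]-Q[2]),np.linalg.norm(Q[1]-Q[3]),Q.mean(0))
print(proj('pics/w2.png',Q).round(1).tolist())
m=np.vstack([np.hstack([cv2.resize(cv2.imread('pics/w%d.png'%k),(400,300),interpolation=cv2.INTER_AREA) for k in r]) for r in ((2,3),(4,5))])
cv2.imwrite('pics/m.png',m)
"
```

```text
position: [0.4523, -0.1694, 0.2534]
position: [0.4788, -0.0107, 0.2533]
position: [0.4809, 0.0976, 0.2532]
position: [0.4527, 0.2186, 0.2532]
[[ 0.4747 -0.3387  0.06  ]
 [ 0.4725 -0.3858  0.06  ]
 [ 0.3755 -0.3365  0.06  ]
 [ 0.3732 -0.3828  0.06  ]] 0.04706936114340691 0.09915117838726238 0.0994165508226372 [ 0.4239678  -0.36095951  0.06      ]
[[523.2, 179.0], [579.3, 181.1], [503.4, 288.4], [553.8, 290.0]]
```

View pics/m.png

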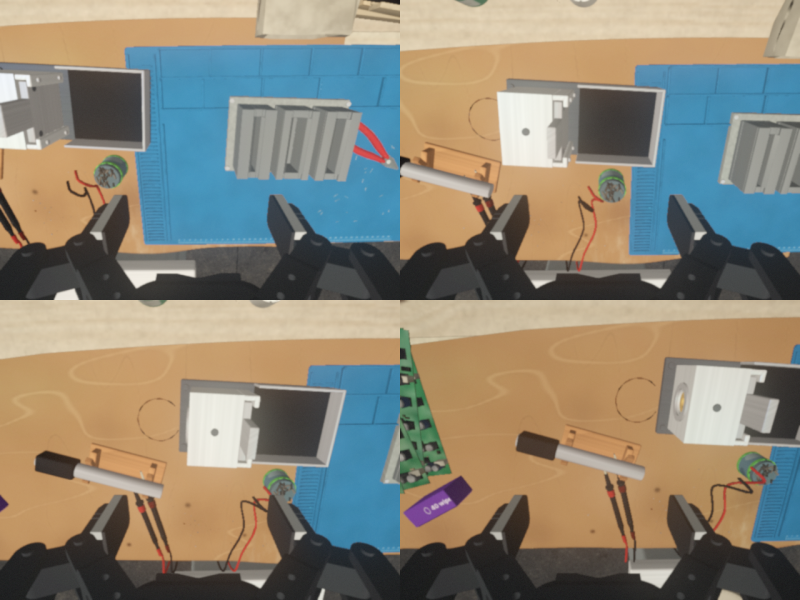

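The montage shows the keeper tab in w3 and w4, the drift in w4 and w5, and the rack in w2. The bore's open face is visible in w5. I'll enlarge those regions to read corners.

```bash
python3 -c "
from h import *
def t(k,u,v,w,h,W,H): return cv2.resize(cv2.imread('pics/w%d.png'%k)[v:v+h,u:u+w],(W,H),interpolation=cv2.INTER_CUBIC)
a=np.hstack([t(3,157,130,133,150,266,300),t(4,288,130,133,150,266,300),t(2,470,150,133,150,266,300)])
b=np.hstack([t(4,50,200,200,150,400,300),t(5,180,190,200,150,400,300)])[:,:798]
cv2.imwrite('pics/m2.png',np.vstack([a,b]))"
```

```text
(no output)
```

View pics/m2.png

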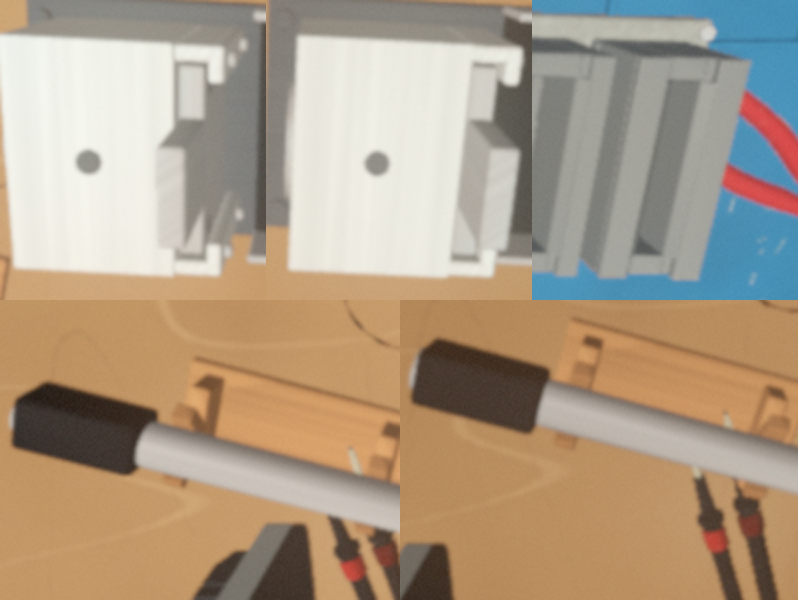

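Tile readings:
- **w3:** tab top corners (165,147), (187,147), (157,245), (181,245).
- **w4:** tab top corners (493,150), (519,150), (485,248), (510,249).
- **w2:** the slot13 holder corners match the reprojection to about 1 px, which confirms a top height of 60 mm.
- **Drift junction:** about (146,445) in w4 and (544,403) in w5.

```bash
cat > m.py <<'E'
from h import *
a=lambda x,y:('pics/w3.png',157+x/2,130+y/2)
b=lambda x,y:('pics/w4.png',288+(x-266)/2,130+y/2)
c=lambda x,y:('pics/w4.png',50+x/2,200+(y-300)/2)
d=lambda x,y:('pics/w5.png',180+(x-400)/2,190+(y-300)/2)
for n,p,q in [('tabTL',a(165,147),b(493,150)),('tabTR',a(187,147),b(519,150)),('tabBL',a(157,245),b(485,248)),('tabBR',a(181,245),b(510,249)),('hole',a(88,162),b(376,163)),('bTL',a(0,35),b(299,36)),('bBL',a(15,268),b(290,270)),('bTR',a(222,46),b(520,46)),('bBR',a(220,275),b(493,276)),('junc',c(146,445),d(544,403)),
 ('hTL',c(47,382),d(437,340)),('hTR',c(157,409),d(549,370)),('hBR',c(134,473),d(528,432)),('hBL',c(12,447),d(413,403))]:
    x,e=tri(p,q);print(n,x.round(4),np.round(e,4))
for f,z,L in [(a,.127,[(165,147),(187,147),(157,245),(181,245)]),(b,.127,[(493,150),(519,150),(485,248),(510,249)])]:
    Q=np.array([atz(*f(*l),z) for l in L]);print('tab',Q.mean(0).round(4),Q.round(3).tolist())
for f,L in [(a,[(0,35),(15,268)]),(b,[(299,36),(290,270)]),(a,[(222,46),(220,275)]),(b,[(520,46),(493,276)]),(a,[(88,162)]),(b,[(376,163)])]:
    print('blk',[atz(*f(*l),.086).round(4).tolist() for l in L])
# drift axis as intersection of planes
def pl(p,q):
    o,r=ray(*p);_,s=ray(*q);n=np.cross(r,s);return o,n/np.linalg.norm(n)
o1,n1=pl(c(146,445),c(400,508));o2,n2=pl(d(544,403),d(798,469))
ax=np.cross(n1,n2);ax/=np.linalg.norm(ax);print('axis',ax*np.sign(-ax[1]))
for L,f in (([(146,445),(400,508)],c),([(544,403),(798,469)],d)):
    Q=[atz(*f(*l),.045) for l in L];v=Q[1]-Q[0];print('ax z.045',Q,np.degrees(np.arctan2(v[0],-v[1])))
for f,L in((c,[(47,382),(157,409),(134,473),(12,447)]),(d,[(437,340),(549,370),(528,432),(413,403)])): print('h',np.array([atz(*f(*l),.058) for l in L]).mean(0),[atz(*f(*l),.058).round(3).tolist() for l in L])
E
python3 m.py
```

```text
tabTL [0.4987 0.0403 0.1215] [0.0003 0.0003]
tabTR [0.4994 0.0324 0.1247] [0.0003 0.0003]
tabBL [0.4677 0.0434 0.1319] [0.0003 0.0003]
tabBR [0.4677 0.0353 0.1327] [0.0004 0.0004]
hole [0.4851 0.0771 0.0877] [0.0001 0.0001]
bTL [0.5329 0.1053 0.0847] [0.0001 0.0001]
bBL [0.4417 0.1112 0.0879] [0. 0.]
bTR [0.5277 0.0241 0.0841] [0.0002 0.0002]
bBR [0.4367 0.0296 0.0858] [0. 0.]
junc [0.4197 0.2764 0.0481] [0. 0.]
hTL [0.4459 0.3254 0.0338] [0.0003 0.0003]
hTR [0.4312 0.2757 0.0337] [0.0006 0.0006]
hBR [0.4059 0.2845 0.0483] [0.0002 0.0002]
hBL [0.4248 0.3306 0.0598] [0. 0.]
tab [0.4832 0.038  0.127 ] [[0.5, 0.039, 0.127], [0.5, 0.032, 0.127], [0.466, 0.045, 0.127], [0.466, 0.036, 0.127]]
tab [0.4825 0.0376 0.127 ] [[0.5, 0.041, 0.127], [0.5, 0.033, 0.127], [0.465, 0.042, 0.127], [0.465, 0.034, 0.127]]
blk [[0.5329, 0.1047, 0.086], [0.4409, 0.1121, 0.086]]
blk [[0.533, 0.1052, 0.086], [0.4409, 0.1113, 0.086]]
blk [[0.5277, 0.0239, 0.086], [0.4368, 0.0296, 0.086]]
blk [[0.5282, 0.0246, 0.086], [0.4368, 0.0297, 0.086]]
blk [[0.4846, 0.0777, 0.086]]
blk [[0.4848, 0.077, 0.086]]
axis [-0.28465293 -0.95862632  0.0028796 ]
ax z.045 [array([0.41834755, 0.27808866, 0.045     ]), array([0.38376788, 0.16234907, 0.045     ])] -16.634639975241413
ax z.045 [array([0.41858326, 0.27693517, 0.045     ]), array([0.3842351 , 0.16174173, 0.045     ])] -16.603429414580017
h [0.43258273 0.29571555 0.058     ] [[0.455, 0.309, 0.058], [0.441, 0.263, 0.058], [0.41, 0.279, 0.058], [0.424, 0.332, 0.058]]
h [0.43106193 0.30070283 0.058     ] [[0.452, 0.318, 0.058], [0.438, 0.271, 0.058], [0.41, 0.283, 0.058], [0.424, 0.331, 0.058]]
```

The geometry is consistent:
- **Stand:** yaw -0.063, block centre (0.485, 0.077).
- **Keeper:** tab at (0.4827, 0.0378), top about 127 mm.
- **slot13:** (0.424, -0.361), yaw about -0.027.
- **Drift:** yaw -0.290, origin (0.4185, 0.2775), z about 46 mm.

Next I'll move above the tab.

```bash
cat > go.py <<'E'
# python3 go.py x y z yaw : tool-frame delta from measured pose (after the turn)
from h import *
x,y,z,w=map(float,sys.argv[1:5]);s=get_state();q=s["ee_rot"]
r=R.from_quat([q[1],q[2],q[3],q[0]]).as_matrix();yaw=np.arctan2(r[1,0],r[0,0]);p=s["position"]
X=np.array([np.cos(w),np.sin(w)]);Y=np.array([np.sin(w),-np.cos(w)]);d=np.array([x,y])-p[:2]
print('pos',p.round(4),'yaw %.4f turn %.4f'%(yaw,yaw-w),'d',(d@X).round(4),(d@Y).round(4),round(p[2]-z,4),'F',s["contact_force"].round(1),'M',s["moment"].round(2),'w',round(s["width"],4),'q',s["qpos"].round(2))
E
python3 steer.py '0 0 0 0.049;0.008 0.036 0 0;0.008 0.036 0 0;0.008 0.036 0 0;0.008 0.036 0 0' 0.04 60 >/dev/null; python3 steer.py '0.008 0.035 0 0;0 0 0 0;0 0 0 0;0 0 0 0' >/dev/null; python3 go.py 0.4827 0.0378 0.113 -0.063
```

```text
pos [0.4802 0.036  0.2532] yaw -0.0701 turn -0.0071 d 0.0024 -0.0019 0.1402 F [-0.5 -0.5 -0.8] M [ 0.01  0.03 -0.03] w 0.0403 q [-0.07  0.13  1.69 -0.    1.32  1.57]
```

```bash
python3 steer.py '0.0024 -0.0019 0.02 -0.007;0 0 0.035 0;0 0 0.035 0;0 0 0.03 0;0 0 0.018 0' >/dev/null; python3 steer.py '0 0 0 0;0 0 0 0;0 0 0 0' >/dev/null;  python3 go.py 0.4827 0.0378 0.113 -0.063
python3 -c "
from h import *
grab('wrist','pics/w6.png');cv2.imwrite('pics/w6c.png',cv2.imread('pics/w6.png')[160:460,120:520])"
```

```text
pos [0.484  0.04   0.1165] yaw -0.0584 turn 0.0046 d -0.0011 0.0023 0.0035 F [ 0.7 -0.   0.3] M [-0.   -0.01  0.03] w 0.0403 q [-0.06  0.26  1.9  -0.    0.97  1.57]
```

View pics/w6c.png

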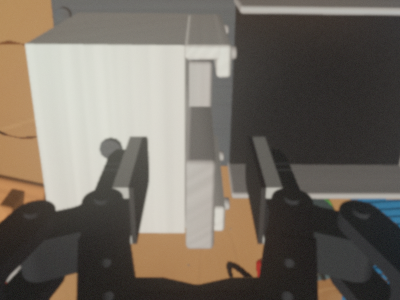

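The tab's top spans crop columns 188–214 and the finger faces are at about 148 and 251, so it is centred to about 1 mm. I'll close on it.

```bash
python3 steer.py '0 0 0.002 0;0 0 0 0;0 0 0 0;0 0 0 0;0 0 0 0' 0.0 60 >/dev/null; python3 go.py 0.4827 0.0378 0.113 -0.063;python3 steer.py '0 0 0 0;0 0 0 0;0 0 0 0' ; python3 go.py 0.4827 0.0378 0.113 -0.063
```

```text
pos [0.4836 0.0395 0.1143] yaw -0.0591 turn 0.0039 d -0.0008 0.0018 0.0013 F [-1.5 -0.7  6.8] M [-0.    0.14  0.04] w 0.0094 q [-0.06  0.27  1.9  -0.    0.97  1.57]
clock: 5.37
position: [0.4836, 0.0395, 0.1143]
ee_rot: [0.0, 1.0, -0.03, 0.001]
contact_force: [-1.2, -0.3, 5.2]
width: 0.0092
gripper_force: 59.3
pos [0.4836 0.0395 0.1143] yaw -0.0592 turn 0.0038 d -0.0008 0.0017 0.0013 F [-1.2 -0.3  5.2] M [0.04 0.04 0.03] w 0.0092 q [-0.06  0.27  1.9  -0.    0.97  1.57]
```

Gripped at a width of 9.2 mm with little side force. Now I'll lift straight up.

```bash
python3 steer.py '0 0 -0.01 0;0 0 -0.025 0;0 0 -0.03 0;0 0 -0.03 0;0 0 -0.03 0'; python3 steer.py '0 0 -0.01 0;0 0 0 0;0 0 0 -0.032;0 0 0 0;0 0 0 0'; python3 go.py 0.4248 -0.360 0.235 -0.027
```

```text
clock: 5.78
position: [0.4822, 0.0397, 0.239]
ee_rot: [-0.0, 1.0, -0.03, -0.001]
contact_force: [0.3, -0.3, -2.1]
width: 0.0092
gripper_force: 59.0
clock: 6.2
position: [0.4817, 0.0397, 0.2462]
ee_rot: [-0.0, 1.0, -0.014, -0.002]
contact_force: [-0.4, -0.0, -2.2]
width: 0.0089
gripper_force: 59.3
pos [0.4817 0.0397 0.2462] yaw -0.0280 turn -0.0010 d -0.0461 0.4011 0.0112 F [-0.4 -0.  -2.2] M [-0.02  0.02  0.  ] w 0.0089 q [-0.06  0.14  1.7  -0.    1.3   1.54]
```

```bash
python3 steer.py '-0.004 0.02 0 0;-0.004 0.038 0 0;-0.004 0.038 0 0;-0.004 0.038 0 0;-0.004 0.038 0 0'>/dev/null; python3 steer.py '-0.004 0.038 0 0;-0.004 0.038 0 0;-0.004 0.038 0 0;-0.004 0.038 0 0;-0.004 0.038 0 0' >/dev/null; python3 steer.py '-0.003 0.025 0 0;-0.003 0.014 0 0;0 0 0 0;0 0 0 0;0 0 0 0' >/dev/null;python3 go.py 0.4248 -0.360 0.165 -0.027
```

```text
pos [ 0.4259 -0.3582  0.2476] yaw -0.0268 turn 0.0002 d -0.0011 0.0019 0.0826 F [-0.4  0.4 -2.5] M [0.05 0.03 0.01] w 0.0091 q [-0.82  0.25  1.55  0.    1.34  0.77]
```

```bash
python3 steer.py '-0.001 0.002 0.02 0;0 0 0.03 0;0 0 0.025 0;0 0 0 0;0 0 0 0' >/dev/null;python3 steer.py '0 0 0 0;0 0 0 0' >/dev/null;python3 go.py 0.4248 -0.360 0.165 -0.027
python3 -c "
from h import *
grab('wrist','pics/w7.png')
i=cv2.imread('pics/w7.png')[120:345,180:480];cv2.imwrite('pics/w7c.png',cv2.resize(i,(800,600),interpolation=cv2.INTER_CUBIC))"
```

```text
pos [ 0.4262 -0.3624  0.1754] yaw -0.0263 turn 0.0007 d -0.0015 -0.0023 0.0104 F [-0.2 -0.3 -2.6] M [-0.01 -0.04 -0.01] w 0.0094 q [-0.83  0.31  1.67  0.    1.17  0.77]
```

View pics/w7c.png

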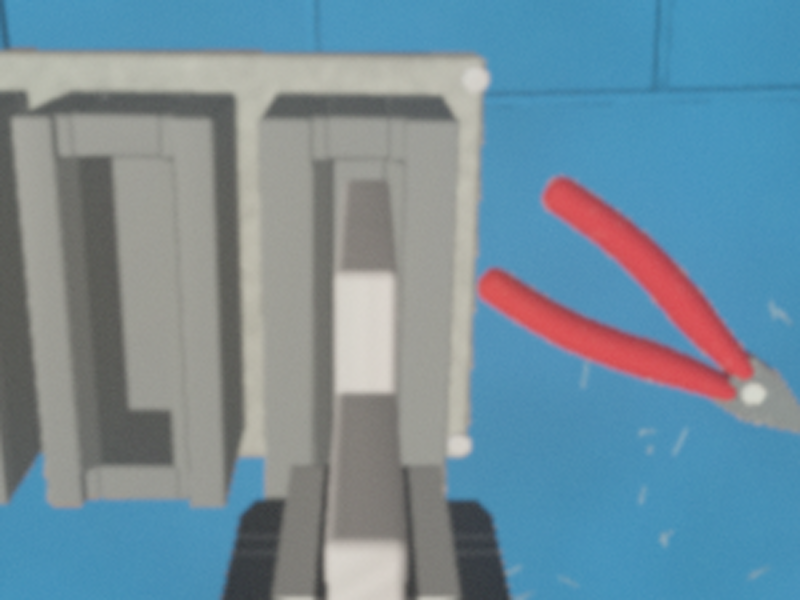

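The keeper's lower edge centre is at crop (368,183) and the slot mouth centre is at column 359, so it is about 2 mm too far towards -y. The pose reading says the same. I'll check x by the rays.

```bash
python3 -c "
from h import *
f='pics/w7.png'
g=lambda x,y,z: print(atz(f,180+x/2.667,120+y/2.667,z).round(4))
g(368,183,.073);g(360,118,.06);g(265,120,.06);g(455,120,.06);g(265,495,.06);g(443,495,.06)"
python3 steer.py '-0.0015 -0.0023 0 0;0 0 0 0;0 0 0 0' >/dev/null;python3 go.py 0.4248 -0.360 0.165 -0.027
```

```text
[ 0.4623 -0.3646  0.073 ]
[ 0.4746 -0.3631  0.06  ]
[ 0.4747 -0.3416  0.06  ]
[ 0.4735 -0.3847  0.06  ]
[ 0.3791 -0.3361  0.06  ]
[ 0.3779 -0.3817  0.06  ]
pos [ 0.4235 -0.3596  0.174 ] yaw -0.0273 turn -0.0003 d 0.0013 0.0004 0.009 F [-0.2  0.3 -1.8] M [-0.05 -0.01 -0.07] w 0.0092 q [-0.83  0.3   1.67 -0.    1.16  0.77]
```

```bash
python3 steer.py '0.002 0.0005 0.008 0;0 0 0.012 0;0 0 0.006 0;0 0 0 0;0 0 0 0' >/dev/null;python3 go.py 0.4255 -0.360 0.1223 -0.027
```

```text
pos [ 0.4253 -0.36    0.1467] yaw -0.0273 turn -0.0003 d 0.0002 0.0 0.0244 F [-0.5  0.2 -1.7] M [0.02 0.06 0.  ] w 0.0093 q [-0.83  0.33  1.71 -0.    1.11  0.77]
```

```bash
python3 steer.py '0 0 0.012 0;0 0 0.008 0;0 0 0.003 0;0 0 0 0;0 0 0 0' >/dev/null;python3 go.py 0.4255 -0.360 0.1223 -0.027
```

```text
pos [ 0.4256 -0.3603  0.1244] yaw -0.0272 turn -0.0002 d -0.0001 -0.0003 0.0021 F [-0.  -0.3 -2.3] M [-0.05  0.03 -0.01] w 0.0092 q [-0.83  0.35  1.74 -0.    1.05  0.77]
```

```bash
python3 steer.py '0 0 0.002 0;0 0 0.001 0;0 0 0 0;0 0 0 0' >/dev/null;python3 go.py 0.4255 -0.360 0.1223 -0.027
```

```text
pos [ 0.4261 -0.3607  0.1224] yaw -0.0272 turn -0.0002 d -0.0006 -0.0007 0.0001 F [0.3 0.  3.6] M [0.11 0.11 0.03] w 0.0093 q [-0.83  0.35  1.74  0.    1.05  0.77]
```

The force flips to +3.6 N exactly at the predicted height, so the keeper is home. Now I'll release, rise and travel to the drift.

```bash
python3 steer.py '0 0 0 0;0 0 0 0;0 0 0 0;0 0 -0.01 0;0 0 -0.02 0' 0.04 >/dev/null; python3 go.py 0.4255 -0.360 0.25 -0.027;python3 steer.py '0 0 -0.03 0;0 0 -0.035 0;0 0 -0.035 0;0 -0.02 0 0;0 -0.04 0 0' 0.06 ; python3 -c "
from h import *
grab('wrist','pics/w8.png')"; python3 go.py 0.4264 0.3038 0.25 -0.027
```

```text
pos [ 0.4242 -0.3588  0.1497] yaw -0.0272 turn -0.0002 d 0.0013 0.0012 -0.1003 F [ 0.5  0.  -0.4] M [-0.01  0.02  0.01] w 0.0398 q [-0.83  0.33  1.7  -0.    1.12  0.77]
clock: 10.33
position: [0.4289, -0.3044, 0.2546]
ee_rot: [0.004, 1.0, -0.016, 0.003]
contact_force: [0.4, 1.0, -0.3]
width: 0.0599
gripper_force: 0.0
pos [ 0.4267 -0.2929  0.2532] yaw -0.0273 turn -0.0003 d -0.0164 -0.5965 0.0032 F [-2.3  7.2 -0.9] M [ 0.23  0.1  -0.04] w 0.0601 q [-0.74  0.19  1.62  0.01  1.33  0.86]
```

```bash
python3 steer.py '-0.001 -0.04 0 0;-0.001 -0.04 0 0;-0.001 -0.04 0 0;-0.001 -0.04 0 0;-0.001 -0.04 0 0' >/dev/null; python3 steer.py '-0.001 -0.04 0 0;-0.001 -0.04 0 0;-0.001 -0.04 0 0;-0.001 -0.04 0 0;-0.001 -0.04 0 0' >/dev/null;python3 steer.py '-0.001 -0.04 0 0;-0.001 -0.04 0 0;-0.001 -0.04 0 0;-0.001 -0.04 0 0;-0.001 -0.03 0 0' >/dev/null
python3 steer.py '0 0 0 -0.12;0 0 0 -0.12;0 0 0 -0.12;0 0 0 -0.12;0 0 0 -0.12' >/dev/null;python3 steer.py '0 0 0 -0.12;0 0 0 -0.12;0 0 0 -0.12;0 0 0 -0.12;0 0 0 -0.12' >/dev/null;python3 steer.py '0 0 0 -0.107;0 0 0 0;0 0 0 0;0 0 0 0'; python3 go.py 0.4264 0.3038 0.048 1.281
```

```text
clock: 12.8
position: [0.4281, 0.29, 0.2515]
ee_rot: [0.0, 0.803, 0.596, 0.0]
contact_force: [0.1, 0.2, 0.2]
width: 0.0602
gripper_force: 0.0
pos [0.4281 0.29   0.2515] yaw 1.2775 turn -0.0035 d 0.0128 -0.0056 0.2035 F [0.1 0.2 0.2] M [ 0.05 -0.    0.01] w 0.0602 q [ 0.46  0.19  1.63 -0.    1.32  0.75]
```

```bash
python3 steer.py '0.0128 -0.0056 0.02 -0.0035;0 0 0.04 0;0 0 0.04 0;0 0 0.03 0;0 0 0.02 0' 0.05 100>/dev/null;python3 steer.py '0 0 0.012 0;0 0 0 0;0 0 0 0'>/dev/null; python3 go.py 0.4264 0.3038 0.048 1.281
python3 -c "
from h import *
grab('wrist','pics/w9.png')
f='pics/w9.png';a=np.array([.2855,.958]);o=np.array([.4185,.2775]);n=np.array([.958,-.2855])
print([proj(f,[*(o+a*t+n*s),.058]).round(0).tolist()[0] for t in(0,.055) for s in(-.013,.013)])
g=cv2.cvtColor(cv2.imread(f),cv2.COLOR_BGR2GRAY)
for v in range(120,420,30): print(v,g[v,150:490:10].tolist())"
```

```text
clock: 13.22
position: [0.4246, 0.303, 0.0983]
ee_rot: [-0.0, 0.802, 0.598, -0.002]
contact_force: [0.7, 0.3, -0.6]
width: 0.0497
gripper_force: 0.0
pos [0.4264 0.3038 0.0889] yaw 1.2823 turn 0.0013 d 0.0 0.0 0.0409 F [-0.5 -0.   0.4] M [0.07 0.03 0.05] w 0.0501 q [ 0.49  0.35  1.85 -0.    0.94  0.77]
[[287.0, 355.0], [344.0, 355.0], [284.0, 243.0], [347.0, 243.0]]
120 [156, 156, 157, 157, 156, 155, 154, 155, 154, 155, 156, 153, 155, 153, 155, 153, 152, 150, 150, 150, 151, 152, 151, 153, 154, 154, 163, 165, 162, 155, 154, 156, 155, 157]
150 [157, 156, 158, 155, 157, 156, 155, 152, 154, 154, 153, 154, 155, 153, 151, 154, 153, 152, 152, 152, 151, 151, 153, 154, 153, 153, 154, 154, 155, 155, 155, 154, 155, 156]
180 [156, 156, 155, 156, 157, 153, 155, 155, 153, 155, 154, 155, 152, 149, 150, 153, 147, 148, 149, 149, 151, 151, 150, 151, 152, 154, 153, 154, 155, 154, 154, 155, 153, 151]
210 [157, 157, 157, 157, 158, 157, 156, 155, 158, 157, 156, 157, 155, 156, 155, 152, 157, 154, 153, 153, 154, 148, 153, 153, 153, 152, 154, 154, 154, 156, 155, 155, 157, 163]
240 [158, 160, 158, 159, 159, 15
[... 257 characters left out ...]
 153, 164, 159, 153, 153, 153, 155, 154, 156, 155]
300 [162, 161, 160, 160, 160, 161, 171, 161, 168, 166, 75, 159, 141, 150, 103, 65, 63, 62, 60, 57, 153, 161, 151, 106, 164, 153, 148, 149, 150, 150, 153, 154, 155, 155]
330 [160, 162, 160, 162, 160, 162, 77, 77, 166, 68, 57, 161, 144, 148, 117, 71, 69, 64, 60, 61, 143, 136, 151, 56, 57, 167, 158, 73, 148, 151, 151, 152, 154, 153]
360 [161, 161, 160, 162, 66, 68, 60, 67, 200, 54, 58, 161, 144, 145, 129, 162, 191, 195, 182, 137, 149, 144, 154, 147, 54, 82, 89, 64, 65, 64, 139, 155, 155, 154]
390 [45, 60, 63, 59, 60, 60, 57, 61, 59, 56, 164, 165, 156, 156, 164, 163, 192, 192, 177, 158, 154, 156, 154, 153, 79, 63, 61, 63, 60, 59, 60, 59, 59, 52]
```

The handle's columns (about 289–348) and its junction row (about 350) agree with the prediction to 1 mm. I'll descend, grip and lift.

```bash
python3 steer.py '0 0 0.02 0;0 0 0.015 0;0 0 0.006 0;0 0 0 0;0 0 0 0'>/dev/null; python3 go.py 0.4264 0.3038 0.048 1.281
python3 steer.py '0 0 0 0;0 0 0 0;0 0 0 0;0 0 0 0;0 0 0 0' 0.0 100 >/dev/null; python3 go.py 0.4264 0.3038 0.048 1.281
python3 steer.py '0 0 -0.01 0;0 0 -0.02 0;0 0 -0.03 0;0 0 0 0;0 0 0 0'  >/dev/null; python3 go.py 0.4264 0.3038 0.048 1.281
```

```text
pos [0.4272 0.3042 0.0492] yaw 1.2831 turn 0.0021 d -0.0006 -0.0006 0.0012 F [-0.6 -0.   0.4] M [-0.03  0.04 -0.04] w 0.0501 q [ 0.49  0.4   1.9  -0.    0.84  0.77]
pos [0.4273 0.3043 0.0494] yaw 1.2831 turn 0.0021 d -0.0008 -0.0007 0.0014 F [-0.2  0.4  6.2] M [-0.19  0.08 -0.09] w 0.0248 q [ 0.49  0.4   1.9  -0.    0.84  0.77]
pos [0.4275 0.3044 0.11  ] yaw 1.2833 turn 0.0023 d -0.0009 -0.0009 0.062 F [ 0.3  0.7 -1.8] M [ 0.12 -0.    0.  ] w 0.0244 q [0.49 0.32 1.83 0.   0.99 0.77]
```

Held, so I'll pre-align: tip 30 mm before the entry, still high.

```bash
python3 steer.py '0 0 0 -0.11;0 0 0 -0.113;0 0 0 0;0 0 0 0'  >/dev/null; python3 go.py 0.4988 0.296 0.11 1.508
```

```text
pos [0.4256 0.3034 0.1072] yaw 1.5033 turn -0.0047 d -0.0028 0.0735 -0.0028 F [ 0.7  0.6 -2. ] M [ 0.12  0.01 -0.01] w 0.0244 q [0.49 0.33 1.83 0.   0.99 0.55]
```

```bash
python3 steer.py '-0.001 0.025 0 -0.0047;-0.001 0.03 0 0;-0.001 0.0185 0 0;0 0 0 0;0 0 0.02 0'  >/dev/null; python3 steer.py '0 0 0.02 0;0 0 0.007 0;0 0 0 0;0 0 0 0'  >/dev/null;python3 go.py 0.4988 0.296 0.0594 1.508
python3 -c "
from h import *
grab('wrist','pics/w10.png');grab('scene','pics/s1.png')
w=cv2.imread('pics/w10.png');s=cv2.imread('pics/s1.png')
p=proj('pics/s1.png',[.487,.108,.055])[0];print(p,proj('pics/w10.png',[.487,.108,.055]))
u,v=int(p[0]),int(p[1])
c=cv2.resize(s[v-75:v+75,u-100:u+100],(400,300),interpolation=cv2.INTER_CUBIC)
d=cv2.resize(w[200:480,150:480][:247],(400,300))
r=proj('pics/s1.png',[.424,-.361,.08])[0];x,y=r.astype(int);e=cv2.resize(s[y-75:y+75,x-100:x+100],(400,300),interpolation=cv2.INTER_CUBIC)
t=cv2.resize(cv2.imread('pics/w8.png'),(400,300))
cv2.imwrite('pics/m3.png',np.vstack([np.hstack([c,d]),np.hstack([e,t])]))"
```

```text
pos [0.499  0.2963 0.0609] yaw 1.5103 turn 0.0023 d -0.0003 -0.0002 0.0015 F [ 0.1  0.1 -1.8] M [ 0.15 -0.07 -0.  ] w 0.0248 q [ 0.42  0.45  1.76 -0.    0.93  0.48]
[274.662048   219.66548593] [[314.95063863 629.51545309]]
```

View pics/m3.png

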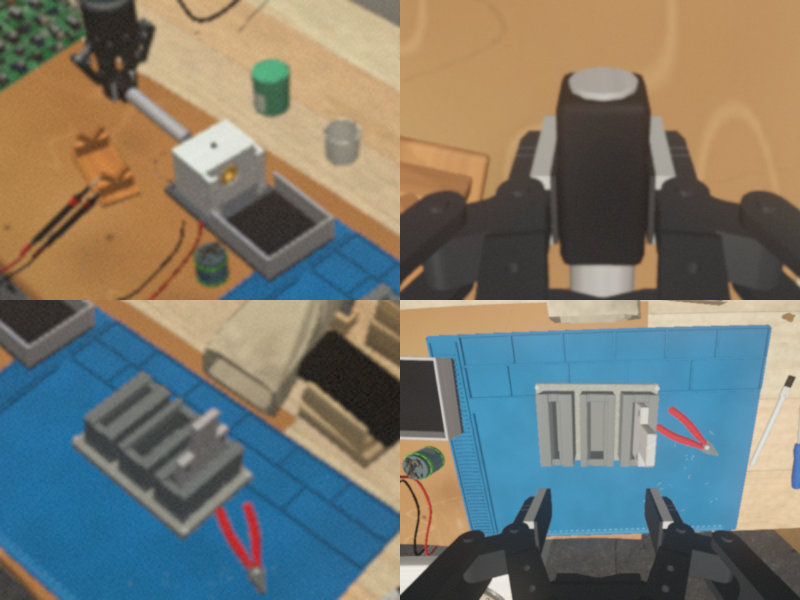

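The montage shows the keeper upright in the 13 mm slot and the drift gripped centrally, in line with the block. The brass bush is visible in the exit. I'll push in steps and watch the force.

```bash
python3 steer.py '-0.015 0 0 0.0023;-0.01 0 0 0;-0.005 0 0 0;-0.008 0 0 0;0 0 0 0'  >/dev/null;python3 go.py 0.4988 0.296 0.0609 1.508;python3 steer.py '-0.008 0 0 0;-0.008 0 0 0;0 0 0 0'  >/dev/null;python3 go.py 0.4988 0.296 0.0609 1.508
```

```text
pos [0.4971 0.2567 0.0616] yaw 1.5073 turn -0.0007 d 0.0393 -0.0008 0.0007 F [ 0.9  0.4 -2.4] M [ 0.13  0.03 -0.02] w 0.0248 q [ 0.35  0.43  1.81 -0.    0.91  0.42]
pos [0.4959 0.2409 0.0612] yaw 1.5083 turn 0.0003 d 0.0552 -0.0006 0.0003 F [ 0.5  0.6 -2. ] M [ 0.13 -0.01 -0.03] w 0.0246 q [ 0.33  0.42  1.82 -0.    0.9   0.39]
```

```bash
python3 steer.py '-0.01 0 0 0;-0.01 0 0 0;0 0 0 0'  ;python3 steer.py '-0.01 0 0 0;-0.01 0 0 0;0 0 0 0'  >/dev/null;python3 go.py 0.4988 0.296 0.0609 1.508
python3 -c "
from h import *
grab('scene','pics/s2.png');s=cv2.imread('pics/s2.png')
hs=cv2.cvtColor(s,cv2.COLOR_BGR2HSV)[160:290,230:360]
m=(hs[...,0]>15)&(hs[...,0]<30)&(hs[...,1]>110)&(hs[...,2]>70);y,x=np.where(m);print(m.sum(),x.mean()+230,y.mean()+160,x.min()+230,x.max()+230,y.min()+160,y.max()+160)
n,l,st,c=cv2.connectedComponentsWithStats(m.astype(np.uint8))
print([(st[i][4],(c[i]+[230,160]).round(0).tolist()) for i in range(1,n) if st[i][4]>15])
for t in (.02,.05,.08): print(t,proj('pics/s2.png',[.483-.063*t,.0444-t,.055]).round(0))"
```

```text
clock: 16.87
position: [0.4946, 0.2205, 0.0611]
ee_rot: [0.0, 0.729, 0.685, -0.001]
contact_force: [-0.4, -0.8, -1.8]
width: 0.025
gripper_force: 98.6
pos [0.4933 0.2005 0.0611] yaw 1.5080 turn -0.0000 d 0.0956 -0.0005 0.0002 F [ 0.  -1.  -1.9] M [ 0.2  -0.01 -0.01] w 0.0247 q [ 0.26  0.39  1.87 -0.    0.88  0.32]
606 273.44554455445547 251.59405940594058 230 352 178 289
[(np.int32(269), [297.0, 244.0]), (np.int32(48), [280.0, 285.0]), (np.int32(16), [233.0, 288.0])]
0.02 [[294. 236.]]
0.05 [[302. 241.]]
0.08 [[309. 248.]]
```

A brass blob at (297,244) in the scene camera, past the exit, shows the bush is coming out. I'll push on past the guide.

```bash
python3 steer.py '-0.008 0 0 0;-0.008 0 0 0;-0.008 0 0 0;0 0 0 0;0 0 0 0'  ;python3 go.py 0.4988 0.296 0.0609 1.508
cat > b.py <<'E'
from h import *
for n in('scene','top'):
    f='pics/%s_%s.png'%(n,sys.argv[1]);grab(n,f);s=cv2.imread(f);c=proj(f,[.478,-.03,.03])[0].astype(int);x0,y0=c-45
    hs=cv2.cvtColor(s,cv2.COLOR_BGR2HSV)[y0:y0+90,x0:x0+90]
    m=((hs[...,0]>15)&(hs[...,0]<30)&(hs[...,1]>110)&(hs[...,2]>70)).astype(np.uint8)
    k,l,st,ce=cv2.connectedComponentsWithStats(m)
    for i in range(1,k):
        if st[i][4]>40:
            u,v=ce[i]+[x0,y0];r=cv2.minAreaRect(np.argwhere(l==i)[:,::-1].astype(np.float32));print(n,st[i],'at z.03',atz(f,u,v,.03).round(3),np.round(r[1],1),round(r[2]))
E
python3 b.py a
```

```text
clock: 17.58
position: [0.4923, 0.178, 0.0613]
ee_rot: [-0.0, 0.729, 0.684, -0.0]
contact_force: [-0.3, 0.4, -1.7]
width: 0.0249
gripper_force: 98.7
pos [0.4923 0.178  0.0613] yaw 1.5076 turn -0.0004 d 0.1182 -0.0009 0.0004 F [-0.3  0.4 -1.7] M [ 0.14 -0.02  0.04] w 0.0249 q [0.21 0.38 1.89 0.   0.87 0.28]
scene [ 23  29  23  19 243] at z.03 [0.479 0.011 0.03 ] [23.8 12.4] 37
scene [ 8 70 19 11 45] at z.03 [ 0.353 -0.058  0.03 ] [ 8.8 18.4] 80
top [  0   3  65  20 512] at z.03 [0.554 0.005 0.03 ] [64. 19.] 0
top [ 16  39  25  14 220] at z.03 [0.477 0.006 0.03 ] [23.6 12.9] 6
top [  0  66  59  24 953] at z.03 [0.398 0.023 0.03 ] [58. 23.] 0
```

```bash
cat > a.py <<'E'
from h import *
for n,r in (('top',(8,24)),('scene',(15,22))):
    f='pics/%s_%s.png'%(n,sys.argv[1]);s=cv2.imread(f);c=proj(f,[.478,.01,.03])[0].astype(int)
    h=cv2.cvtColor(s,cv2.COLOR_BGR2HSV);print(n,'cols from',c[0]-r[1],'rows from',c[1]-r[0])
    for v in range(c[1]-r[0],c[1]+r[0]): print(''.join('#' if 15<h[v,u,0]<30 and h[v,u,1]>110 and h[v,u,2]>70 else ('.' if h[v,u,2]<90 else '+' if h[v,u,2]<190 else 'W') for u in range(c[0]-r[1],c[0]+r[1])))
f='pics/top_%s.png'%sys.argv[1]
for y in(.0444,.0314,.02,0,-.02): print(y,proj(f,[[.48,y,.015],[.48,y,.045],[.48,y,.086]]).round(1).tolist(),proj(f.replace('top','scene'),[[.48,y,.045]]).round(1).tolist())
E
python3 a.py a
```

```text
top cols from 287 rows from 244
WWWWWWWWW++++++++++++...........................
WWWWWWWWW++++++++++++...........................
WWWWWWWWW++++++++++++##########.................
WWWWWWWWW+++++++++++###############.............
WWWWWWWWW+++++++++++###############.............
WWWWWWWWW+++++++++++################............
WWWWWWWWW+++++++++++################............
WWWWWWWWW+++++++++++################............
WWWWWWWWW+++++++++++################............
WWWWWWWWW++++++++++################.............
WWWWWWWWW++++++++++################.............
WWWWWWWWW++##++++++################.............
WWWWWWWWW++########################.............
WWWWWWWWW++########################.............
WWWWWWWW+++++++++++++##############.............
WWWWWWWW++++++++++++..........####..............
scene cols from 275 rows from 230
WW++++++++++++++++++++++++++++++++++++++++++
WW++++++++++++++++++++++++++++++++++++++++++
+WW+++++++++++++++++++++++++++++++++++++++++
++WWWWW+++++++++++++++++++++++++++++++++++++
+++WWW++++++++++++++++++++++++++++++++++++++
+++++++++++++++++++++++++
[... 756 characters left out ...]
......+#########............
++++++++++++...........########.............
+++++++++++++...........######..............
+...++++++++++............#.................
+..++++++++++++.............................
++..++++++++++++............................
+++...++++++++++++..........................
+++++..++++++++++++.........................
0.0444 [[298.0, 252.0], [297.4, 251.4], [296.6, 250.5]] [[289.0, 234.9]]
0.0314 [[303.1, 252.0], [302.7, 251.4], [302.1, 250.5]] [[292.3, 237.3]]
0.02 [[307.6, 252.0], [307.3, 251.3], [306.8, 250.4]] [[295.3, 239.4]]
0 [[315.5, 251.9], [315.4, 251.3], [315.2, 250.4]] [[300.5, 243.1]]
-0.02 [[323.4, 251.8], [323.5, 251.2], [323.6, 250.3]] [[305.8, 246.8]]
```

The bush is down below the drift, spanning y ≈ 0.043 to -0.017, so its rear is still over the guide channel. I'll draw the tip back into the bore, lower it about 5 mm within the bore's clearance, and push the bush fully into the tray.

```bash
python3 steer.py '0.012 0 0 0;0.013 0 0 0;0.01 0 0 0;0 0 0.003 0;0 0 0 0'  ;python3 b.py b; python3 steer.py '0 0 0.002 0;0 0 0.001 0;0 0 0 0;0 0 0 0'; python3 a.py b|head -18
```

```text
clock: 18.1
position: [0.4942, 0.2147, 0.0577]
ee_rot: [-0.0, 0.728, 0.686, -0.0]
contact_force: [0.5, -0.2, -3.1]
width: 0.0243
gripper_force: 98.7
scene [ 23  27  23  21 263] at z.03 [0.48  0.013 0.03 ] [23.3 12. ] 45
scene [ 7 72 20  9 47] at z.03 [ 0.352 -0.057  0.03 ] [ 7.6 19.1] 87
top [  0   6  59  17 456] at z.03 [0.552 0.012 0.03 ] [16. 58.] 90
top [75  6 15  8 43] at z.03 [ 0.566 -0.126  0.03 ] [ 7. 14.] 90
top [ 15  39  26  14 307] at z.03 [0.479 0.014 0.03 ] [24.9 12.8] 6
top [  0  66  58  24 958] at z.03 [0.398 0.024 0.03 ] [23. 57.] 90
clock: 18.53
position: [0.4945, 0.2132, 0.0552]
ee_rot: [-0.0, 0.729, 0.685, -0.0]
contact_force: [0.3, -0.8, -3.1]
width: 0.0245
gripper_force: 98.7
top cols from 287 rows from 244
WWWWWWWWW++++++++++++...........................
WWWWWWWWW++++++++++++...........................
WWWWWWWWW++#########+##########.................
WWWWWWWWW++########################.............
WWWWWWWWW++#########################............
WWWWWWWWW++#########################............
WWWWWWWWW++#########################............
WWWWWWWWW++########################.............
WWWWWWWWW++########################.............
WWWWWWWWW+##########################............
WWWWWWWWW+#########################.............
WWWWWWWWW+#########################.............
WWWWWWWWW++########################.............
WWWWWWWWW++########################.............
WWWWWWWW+++++++++++++##############.............
WWWWWWWW++++++++++++...........###..............
scene cols from 275 rows from 230
```

```bash
python3 steer.py '-0.006 0 0 0;-0.008 0 0 0;-0.008 0 0 0;-0.008 0 0 0;0 0 0 0'; python3 steer.py '-0.008 0 0 0;-0.008 0 0 0;-0.006 0 0 0;0 0 0 0;0 0 0 0' ;python3 b.py c;python3 a.py c|head -18
```

```text
clock: 18.95
position: [0.4923, 0.1817, 0.0553]
ee_rot: [0.0, 0.729, 0.684, -0.001]
contact_force: [-0.9, 0.5, -2.0]
width: 0.0247
gripper_force: 98.7
clock: 19.37
position: [0.4913, 0.1611, 0.0552]
ee_rot: [0.0, 0.729, 0.685, -0.0]
contact_force: [-0.3, 0.8, -1.7]
width: 0.0248
gripper_force: 98.6
scene [ 32  34  24  22 301] at z.03 [ 0.478 -0.026  0.03 ] [25.1 12.7] 41
scene [ 8 70 19 11 49] at z.03 [ 0.354 -0.058  0.03 ] [ 9.  18.4] 80
top [  0   2  59  21 478] at z.03 [0.553 0.012 0.03 ] [20. 58.] 90
top [66  3 21 11 46] at z.03 [ 0.566 -0.104  0.03 ] [20.2  8.2] 25
top [ 31  39  26  14 323] at z.03 [ 0.477 -0.026  0.03 ] [13. 25.] 90
top [  0  66  59  24 944] at z.03 [0.398 0.024 0.03 ] [23. 58.] 90
top cols from 287 rows from 244
WWWWWWWWW++++++++++++...........................
WWWWWWWWW++++++++++++...........................
WWWWWWWWW++++++++++++.......#######.............
WWWWWWWWW+++++++++++++++++.#####################
WWWWWWWWW++++++++++++++++++#####################
WWWWWWWWW++++++++++++++++++#####################
WWWWWWWWW++++++++++++++++++#####################
WWWWWWWWW++++++++++++++++++#####################
WWWWWWWWW++++++++++++++++++#####################
WWWWWWWWW++++++++++++++++++#####################
WWWWWWWWW++++++++++++++++++#####################
WWWWWWWWW++++++++++++++++++#####################
WWWWWWWWW+++++++++++......######################
WWWWWWWWW+++++++++++......######################
WWWWWWWW++++++++++++.......#####################
WWWWWWWW++++++++++++..............##############
scene cols from 275 rows from 230
```

Both views put the bush at (0.477, -0.026, z≈0.03), wholly in the tray. I'll ease the drift back a little, let go and rise.

```bash
python3 steer.py '0.004 0 0 0;0 0 0.001 0;0 0 0 0;0 0 0 0' >/dev/null; python3 steer.py '0 0 0 0;0 0 0 0;0 0 0 0;0 0 -0.01 0;0 0 -0.02 0' 0.055; python3 steer.py '0.005 0 -0.03 0;0.02 0 -0.03 0;0.02 0 -0.03 0;0 0 0 0;0 0 0 0' ; python3 b.py d; python3 steer.py '0 0 0 0;0 0 0 0;0 0 0 0;0 0 0 0;0 0 0 0' ; python3 b.py e
python3 -c "
from h import *
a=cv2.imread('pics/top0.png').astype(int);b=cv2.imread('pics/top_e.png').astype(int);d=np.abs(a-b).max(2)
# jars, beaker in top: mean difference before/after
for n,u,v in(('jar_a',252,178),('beaker',312,182),('jar_b',328,294)): print(n,d[v-12:v+12,u-12:u+12].mean().round(1))"
```

```text
clock: 20.22
position: [0.4898, 0.1651, 0.0831]
ee_rot: [-0.001, 0.729, 0.685, -0.002]
contact_force: [0.2, -0.2, -0.3]
width: 0.0551
gripper_force: 0.0
clock: 20.63
position: [0.4957, 0.2115, 0.1769]
ee_rot: [0.001, 0.728, 0.685, 0.002]
contact_force: [0.3, -0.6, -0.4]
width: 0.055
gripper_force: 0.0
scene [ 33  34  23  22 296] at z.03 [ 0.478 -0.026  0.03 ] [25.  12.7] 38
scene [ 8 70 19 11 45] at z.03 [ 0.355 -0.058  0.03 ] [ 8.8 18.6] 80
top [  0   2  71  21 586] at z.03 [0.556 0.007 0.03 ] [70. 20.] 0
top [ 31  39  26  14 330] at z.03 [ 0.477 -0.026  0.03 ] [13. 25.] 90
top [  0  67  59  23 967] at z.03 [0.398 0.024 0.03 ] [58. 22.] 0
clock: 21.15
position: [0.4942, 0.2102, 0.1738]
ee_rot: [-0.0, 0.729, 0.685, -0.0]
contact_force: [-0.3, -0.2, 0.9]
width: 0.0552
gripper_force: 0.0
scene [ 33  34  23  22 300] at z.03 [ 0.478 -0.026  0.03 ] [25.6 13. ] 41
scene [ 7 70 20 11 46] at z.03 [ 0.355 -0.058  0.03 ] [ 8.6 19.4] 80
top [  0   4  59  19 480] at z.03 [0.553 0.009 0.03 ] [58. 18.] 0
top [59  5 31  9 77] at z.03 [ 0.567 -0.101  0.03 ] [30.1  7.3] 2
top [ 31  39  26  14 328] at z.03 [ 0.477 -0.025  0.03 ] [13. 25.] 90
top [  0  66  59  24 955] at z.03 [0.398 0.024 0.03 ] [58. 23.] 0
jar_a 4.4
beaker 3.9
jar_b 4.0
```

The bush is still, the jars and beaker have not moved, and the gripper is clear, so I'll hand in.

```bash
python3 -c "
from rig import manip, get_image, get_state
print(manip.sign_off())"
```

```text
the job is handed in; nothing more can be done
None
```

The keeper is standing home in the 13 mm slot, the bush has been pushed out and lies in the tray, the drift is left in the bore, the jars and beaker were not disturbed, and I handed the job in at about 21 s.

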